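# Ball test of a turned dish

## Robot

A 7-joint arm with a two-finger parallel gripper is mounted at the origin on the work surface. World frame = base frame: x ahead of the robot, y to its left, z up, the work surface at z = 0. Lengths are in m, angles in rad, forces in N, time in s.
With the tool pointing down it reaches from about 0.4 to 0.875 m from the base axis. Payload 19.3 kg.
Tool frame: the origin (TCP) lies midway between the tips of the shut fingers; the grasp point (between the pads) lies 19 mm behind it; x points along the fingers, y is the direction in which the jaws open and shut, and the axes are right-handed (so a half turn about x gives the same grasp; the last joint's range is limited). The gripper opens to 85 mm and grips with 20 to 120 N. Pads are 22 mm wide; open, the fingers measure 114 mm over their backs; the gripper's body (76 mm by 85 mm) begins 54 mm behind the grasp point. The pads swing forward as they close: fully open they stand 13 mm farther back than shut.
Start: joints at [1.229, 0.521, -0.036, 1.599, 0.021, 1.021, -0.113], TCP at [0.168, -0.602, 0.231] pointing down, gripper open.
Joint ranges: [-2.91, 2.91], [-0.3, 2.13], [-1.5, 1.42], [0.17, 2.43], [-1.26, 4.41], [0.16, 1.93], [-2.52, 2.52]. Speed limits (rad/s): [1.89, 1.89, 2.39, 2.39, 3.01, 3.01, 3.01].

## Interface

Orientations are given as [roll, pitch, yaw] about the fixed x, y, z axes, in that order (R = Rz(yaw) Ry(pitch) Rx(roll)).
In Python, from workcell import telemetry, vision, workorder gives the robot as it stands. The module is installed in compiled form; this text tells all that it offers.
- The arm moves only by the tool play_rows, never from a script. Its argument "deltas" is a list of rows, each a list of 7 numbers: the shift along the world's x, y, z in mm, then the turn, a rotation vector about the world's x, y, z in degrees, then the finger opening in mm, from 0 to 85.4. In form: [[x, y, z, wx, wy, wz, jaw], ...]. A call has 1 to 8 rows; each row shifts and turns the commanded pose from where the row before left it; what a row does not reach is not made up. A row lasts 1/8 s, in which the tool goes at most 62.5 mm and 10.7 degrees, less where a joint would pass 70% of its speed; a pose out of reach is approached as far as the arm can. A call with a gripper value outside its range is refused whole. The fingers move at their own pace and stop on an object; "grip_force" is the grip in N (left out, the last holds). Time passes only in rows, so rows that do not move let the fingers close. It gives the time, the measured TCP pose, the force and the opening at its end, in the units of the state.
- telemetry.observe(): the state, without advancing time (a new reading comes with each control period).
- vision.grab_frame(name): name is "side" or "top"; returns the picture (480x640x3 uint8, red, green, blue); there is no depth.
- vision.camera_info(name): a dict with "mtx" (3x3 intrinsics, pixels), "rvec" (rotation vector, rad) and "tvec" (3), from world to camera coordinates, as OpenCV has them. Camera axes: x right, y down, z forward; pixel columns grow to the right and rows downward; lengths in m; the calibration is good to about 2 mm. A picture is of the moment at which its call begins. camera_info takes no time and is no camera call.
- workorder.job_done(): hands the job in, once; it reports no verdict.
The state is a dict: "clock": time; "qpos": joint angles; "qd": joint speeds; "joint_efforts": joint torques, N m; "position": TCP position; "tool_rot": TCP orientation; "force": force on the tool from outside, world axes, zero at the start; "moment": the same for the moment, N m; "grip_width": finger opening in m.
Only numpy, scipy, OpenCV 4.12 (cv2) and the standard library are available. Lean on these libraries where they do the work, as an engineer would, in place of code of your own. Each camera call takes 0.05 s, during which the arm holds its last target. There are 200 camera calls.

## Task

Swing the clamp lever of the jig up and open, then take the turned dish by its handle, lift it well clear of the jig and its raised lever (about 15 cm) with the steel ball still lying in its hollow, and turn it a quarter turn, either way, from the direction it had in the jig. Finish while holding it there in the gripper, still and level, with the ball in the middle of the hollow and the lever left open. Do not let the ball leave the hollow's middle part on the way, and leave the other things on the bench where they are.

Things in the scene. Friction and masses are not known exactly. Their poses are not given: they have to be found in the camera images.
- jig: fixed wooden jig that holds the dish. Origin: centre of the underside of its base board (140 mm along x, 300 mm along y, 12 mm thick), on the bench; z up; its yaw is within 0.5 rad of 0. The handle lies along its y; below it, from y = -73 to +30 mm, there is nothing but the base board
- jig_socket (a point): centre of the top of the jig's socket block (120 x 120 mm, top 50 mm above the bench) at jig x = 0, y = +90 mm; in it a round hole 68 mm wide and 8 mm deep holds the foot of the dish
- jig_saddle (a point): bottom of the saddle slot (24 mm wide, along y) on which the handle's end rests, at jig x = 0, y = -85 mm, 56 mm above the bench; its cheeks reach 68 mm; at x = +30 mm beside it stands the lever's post, up to 95 mm
- clamp (a joint): angle of the steel clamp lever, rad: 0 = shut, level across the top of the handle (starts at 0 to 0.12); grows as the free end, on the jig's -x side, swings up and over towards +x; 1.57 = upright; stop at 2.0. Stiff hinge: about 1.5 N at the free end moves it; it stays where left. Upright, it reaches 180 mm above the bench
- clamp_tip (a point): middle of the round cross piece at the lever's free end: a cylinder 18 mm across and 16 mm long, axis along the jig's y; fingers closing along the jig's y take its flat ends and it can turn between them. Shut: at jig x = -55, y = -85 mm, 84 mm above the bench. The lever bar is 12 mm wide, 10 mm thick
- clamp_hinge (a point): the hinge axis of the lever, 85 mm from clamp_tip, at x = +30 mm, y = -85 mm, 84 mm above the bench in the jig's frame; the axis runs along the jig's y
- dish: loose turned wooden dish with one straight handle, 150 to 240 g. Origin: centre of the underside of its foot; z up. 110 mm across, rim 30 mm above the origin, foot 64 mm wide, 10 mm high. Handle along its -y to y = -185 mm: square bar 20 x 20 mm, middle line 24 mm above the origin. In the jig its axes are the jig's, its origin at x = 0, y = +90 mm, 42 mm above the bench
- dish_grip (a point): a good place to pinch the handle: on its middle line at dish x = 0, y = -90 mm, 24 mm above the origin (66 mm above the bench in the jig); fingers close along the dish's x. The centre of mass with the ball lies about 46 mm from here, towards the hollow
- dish_middle (a point): the middle of the floor of the hollow, 16 mm above the dish's origin: a flat 24 mm across, around it a slope rising at 9 degrees to the upright rim wall (102 mm across inside)
- ball_center (a point): centre of the loose steel ball, 22 mm in diameter, 44 g, lying in the middle of the hollow (centre 11 mm above dish_middle)
- cork_block: bystander: cork sanding block, 50 x 110 x 30 mm, on the bench beyond the jig (jig +x side); origin under its centre
- pencil: bystander: flat red carpenter's pencil, 8 x 150 x 8 mm along its y, lying before the jig (jig -x side); origin under the middle of its red part
- square: bystander: try square, dark wooden stock 28 x 100 x 18 mm with a steel blade 120 mm long, beyond the jig; origin under the stock
- mallet: bystander: hammer lying on the robot's right side of the bench; origin on its underside
- glue: bystander: white glue bottle, 60 mm wide, 170 mm high, on the robot's left; origin under its centre
- wax_tin: bystander: flat round tin, 80 mm wide, 35 mm high, on the robot's right; origin under its centre
- blank_bowl: bystander: plain turned bowl without handle, 110 mm wide, 40 mm high, on the robot's left; origin under its centre

How it is judged:
By the outcome, as a careful person would: the job done as asked, in the order asked, and still so for the second after the job is handed in, while the arm keeps its last pose, push and grip.
It also fails if it takes over 61 s, if anything falls off the work surface, if the arm or the gripper's body presses on something with over 40 N, if the wrist force passes 120 N, or if a joint passes its speed limit or range.

## Working session

There is one attempt and no reset: what is moved stays moved. The work goes in short steps, Python scripts to look and compute and a tool call to move; the robot and the scene stay as the last step left them, time stands still between calls to the robot, and variables do not carry over. Pictures are saved under pics/ and viewed, about 8 in all and at most 12, crops included, and the job is handed in when it is done.

Besides the shell and the picture viewer there is one more tool, called after "Request:" as name([rows], argument=value, ...), one row to a line, values as JSON. play_rows: Moves the arm, as the interface text tells. Its arguments: {"type":"object","properties":{"deltas":{"type":"array","items":{"type":"array","items":{"type":"number"}}},"grip_force":{"type":"number"}},"required":["deltas"]}

```bash
mkdir -p pics; cat > h.py <<'E'
import numpy as np, cv2
from workcell import telemetry, vision, workorder
def cam(n):
    c=vision.camera_info(n); K=np.array(c["mtx"],float); R=cv2.Rodrigues(np.array(c["rvec"],float))[0]; t=np.array(c["tvec"],float).ravel(); return K,R,t
def ray(n,u,v,z):
    K,R,t=cam(n); d=R.T@np.linalg.inv(K)@[u,v,1]; o=-R.T@t; return o+d*(z-o[2])/d[2]
def proj(n,p):
    K,R,t=cam(n); q=K@(R@np.array(p,float)+t); return q[:2]/q[2]
def shot(n,f):
    im=cv2.cvtColor(vision.grab_frame(n),cv2.COLOR_RGB2BGR); cv2.imwrite(f"pics/{f}.png",im); return im
E
python3 - <<'E'
from h import *
np.set_printoptions(precision=3,suppress=True)
for n in("top","side"):
    shot(n,n+"0"); K,R,t=cam(n); print(n,-R.T@t,K[0,0],R)
print(telemetry.observe())
E
```

```text
top [ 0.426 -0.011  1.124] 435.59838872185674 [[ 0.018 -1.     0.014]
 [-0.988 -0.02  -0.155]
 [ 0.155 -0.011 -0.988]]
side [ 0.485 -0.842  0.864] 485.91860898031825 [[ 0.996 -0.087  0.003]
 [-0.057 -0.671 -0.739]
 [ 0.067  0.736 -0.673]]
{'clock': 0.1, 'qpos': array([ 1.229,  0.522, -0.036,  1.6  ,  0.021,  1.021, -0.113]), 'qd': array([-0.001, -0.   ,  0.   , -0.001,  0.001, -0.001, -0.001]), 'joint_efforts': array([  0.004, -92.849,   1.984, -37.053,   0.018,   0.005,  -0.   ]), 'position': array([ 0.168, -0.602,  0.231]), 'tool_rot': array([-1.502,  1.57 ,  1.911]), 'force': array([-0.162, -0.294, -0.987]), 'moment': array([-0.041, -0.019,  0.051]), 'grip_width': 0.08525409027267412}
```

View pics/top0.png

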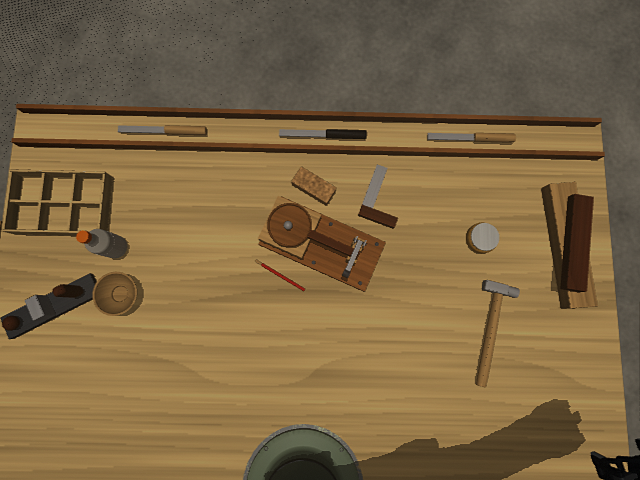

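View pics/side0.png

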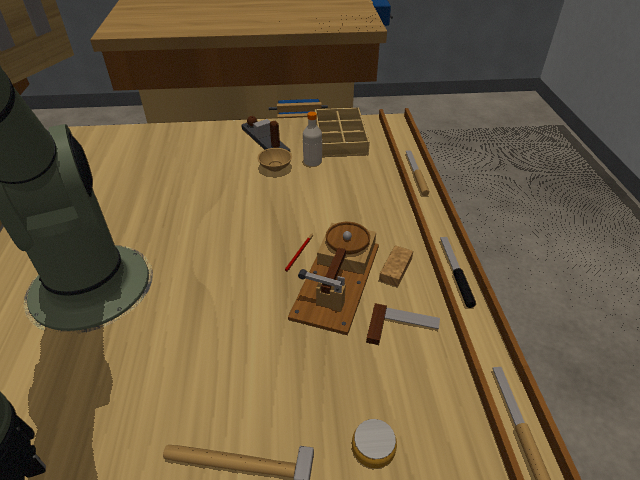

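Top view: ball at about (288,226), lever tip about (346,274), and the jig is yawed. In the side view the ball is at (347,237) and the tip at (302,274). I'll refine these with enlarged crops.

```bash
python3 - <<'E'
from h import *
np.set_printoptions(precision=4,suppress=True)
a=cv2.imread("pics/top0.png")[190:300,250:395]; b=cv2.imread("pics/side0.png")[215:335,280:390]
a=cv2.resize(a,None,fx=4,fy=4,interpolation=cv2.INTER_CUBIC);b=cv2.resize(b,None,fx=4,fy=4,interpolation=cv2.INTER_CUBIC)
c=np.zeros((480,1020,3),np.uint8); c[:440,:580]=a; c[:480,580:1020]=b
cv2.imwrite("pics/c0.png",cv2.resize(c,(800,376),interpolation=cv2.INTER_AREA))
for n,w in(("top",(250,395,190,300)),("side",(280,390,215,335))):
    im=cv2.imread(f"pics/{n}0.png"); hsv=cv2.cvtColor(im,cv2.COLOR_BGR2HSV)
    m=((hsv[...,1]<60)&(hsv[...,2]>50)).astype(np.uint8); k=np.zeros_like(m);k[w[2]:w[3],w[0]:w[1]]=1
    N,l,s,ce=cv2.connectedComponentsWithStats(m*k)
    for i in range(1,N):
        if s[i,4]>15: print(n,s[i],ce[i],"z69",ray(n,*ce[i],.069),"z84",ray(n,*ce[i],.084))
E
```

```text
top [363 190  16  18 192] [370.1927 197.6823] z69 [ 0.7001 -0.1508  0.069 ] z84 [ 0.6962 -0.1488  0.084 ]
top [284 221   8   8  54] [287.6111 224.6852] z69 [0.6273 0.0529 0.069 ] z84 [0.6244 0.052  0.084 ]
top [345 236  21  36 190] [354.2684 253.4947] z69 [ 0.5591 -0.1118  0.069 ] z84 [ 0.5572 -0.1104  0.084 ]
side [343 231   8   9  54] [346.6667 235.    ] z69 [0.626  0.0534 0.069 ] z84 [0.6234 0.0365 0.084 ]
side [299 269  46  24 312] [325.016  279.7628] z69 [ 0.5587 -0.0937  0.069 ] z84 [ 0.5573 -0.1078  0.084 ]
side [385 308   5  11  46] [387.3478 313.2174] z69 [ 0.6803 -0.2009  0.069 ] z84 [ 0.6766 -0.213   0.084 ]
```

View pics/c0.png

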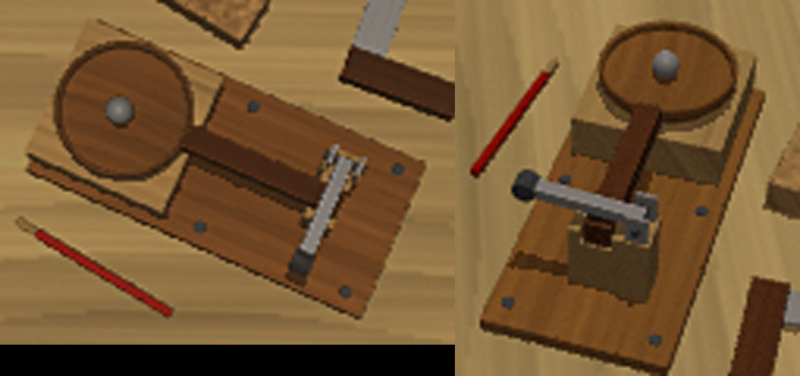

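```bash
python3 - <<'E'
from h import *
np.set_printoptions(precision=4,suppress=True)
print("tip",ray("top",346.3,273.5,.084),ray("side",302.3,273.7,.084),ray("top",346.3,273.5,.09),ray("side",302.3,273.7,.09))
c=[ray("top",*p,.012)for p in((385.5,242),(364.8,291),(258.6,243.6),(281.2,196.4))]
c=np.array(c);print(c,[np.linalg.norm(c[i]-c[i-1])for i in range(4)],c.mean(0))
m=lambda i,j:(c[i]+c[j])/2
d=m(2,3)-m(0,1);print("yaw",np.arctan2(-d[0],d[1]), "other",[np.arctan2((c[i]-c[j])[1],(c[i]-c[j])[0]) for i,j in((0,1),(3,2))])
# handle mask orientation: ball->tip fit
b=np.array([.6267,.0531]);
t=(ray("top",346.3,273.5,.086)+ray("side",302.3,273.7,.086))[:2]/2
v=t-b; ang=np.arctan2(v[1],v[0])-np.arctan2(-.175,-.055); print("yaw from ball/tip",ang,np.linalg.norm(v),np.hypot(.175,.055))
for yaw in (-.36,-.38,-.40,-.42,-.44):
    R=np.array([[np.cos(yaw),-np.sin(yaw)],[np.sin(yaw),np.cos(yaw)]])
    o=b-R@[0,.09]; print(yaw,"jig",o,"tip",o+R@[-.055,-.085],"hinge",o+R@[.03,-.085],"grip",o)
E
```

```text
tip [ 0.5087 -0.0916  0.084 ] [ 0.5084 -0.0851  0.084 ] [ 0.5082 -0.0911  0.09  ] [ 0.5083 -0.0909  0.09  ]
[[ 0.5979 -0.198   0.012 ]
 [ 0.4709 -0.1446  0.012 ]
 [ 0.587   0.1295  0.012 ]
 [ 0.7132  0.0754  0.012 ]] [np.float64(0.2966407107071193), np.float64(0.1377969077654493), np.float64(0.297679686567073), np.float64(0.13733083309672264)] [ 0.5922 -0.0344  0.012 ]
yaw -0.3999254893757114 other [np.float64(-0.39788650214040844), np.float64(-0.40544510993340865)]
yaw from ball/tip -0.38869394896513865 0.18503093399261228 0.1834393632784414
-0.36 jig [ 0.595  -0.0311] tip [ 0.5136 -0.0913] hinge [ 0.5931 -0.1213] grip [ 0.595  -0.0311]
-0.38 jig [ 0.5933 -0.0305] tip [ 0.5107 -0.089 ] hinge [ 0.5896 -0.1205] grip [ 0.5933 -0.0305]
-0.4 jig [ 0.5917 -0.0298] tip [ 0.5079 -0.0867] hinge [ 0.5862 -0.1198] grip [ 0.5917 -0.0298]
-0.42 jig [ 0.59   -0.0291] tip [ 0.5051 -0.0843] hinge [ 0.5827 -0.1189] grip [ 0.59   -0.0291]
-0.44 jig [ 0.5884 -0.0283] tip [ 0.5024 -0.0818] hinge [ 0.5793 -0.118 ] grip [ 0.5884 -0.0283]
```

```bash
cat >> h.py <<'E'
from scipy.spatial.transform import Rotation as Ro
def state():
    s=telemetry.observe(); R=Ro.from_euler("xyz",s["tool_rot"]).as_matrix()
    print("t %.2f"%s["clock"],"pos",(s["position"]*1e3).round(1),"xax",R[:,0].round(4),"yaz %.2f"%np.degrees(np.arctan2(R[1,1],R[0,1])),"F",s["force"].round(1),"M",s["moment"].round(2),"q",s["qpos"].round(2),"w %.1f"%(s["grip_width"]*1e3)); return s,R
E
python3 -c "
from h import *
state()"
```

```text
t 0.10 pos [ 167.7 -601.8  230.8] xax [-3.e-04  9.e-04 -1.e+00] yaz -74.43 F [-0.2 -0.3 -1. ] M [-0.04 -0.02  0.05] q [ 1.23  0.52 -0.04  1.6   0.02  1.02 -0.11] w 85.3
```

Request:
play_rows([
  [14,21,0,0,0,5.9,85],
  [14,21,0,0,0,5.9,85],
  [14,21,0,0,0,5.9,85],
  [14,21,0,0,0,5.9,85],
  [14,21,0,0,0,5.9,85],
  [14,21,0,0,0,5.9,85],
  [14,21,0,0,0,5.9,85],
  [14,21,0,0,0,5.9,85],
])

```text
clock: 1.1
position: [0.2801, -0.4332, 0.2311]
tool_rot: [-1.926, 1.57, 2.315]
force: [0.1, -0.8, -0.1]
grip_width: 0.0849
```

Request:
play_rows([
  [14,21,0,0,0,5.9,60],
  [14,21,0,0,0,5.9,60],
  [14,21,0,0,0,5.9,60],
  [14,21,0,0,0,5.9,60],
  [14,21,0,0,0,5.9,60],
  [14,21,0,0,0,5.9,50],
  [14,21,0,0,0,5.9,50],
  [14,21,0,0,0,5.9,50],
])

```text
clock: 2.1
position: [0.3922, -0.2652, 0.2312]
tool_rot: [-2.155, 1.571, 2.91]
force: [0.3, 0.8, 1.0]
grip_width: 0.0499
```

Request:
play_rows([
  [14,22,-6,0,0,5.9,45],
  [14,22,-6,0,0,5.9,45],
  [14,22,-6,0,0,5.9,45],
  [14,22,-6,0,0,5.9,45],
  [15,22,-6,0,0,5.9,45],
  [15,22,-6,0,0,5.9,45],
  [15,22,-6,0,0,5.9,45],
  [15,22,-6,0,0,5.9,45],
])

```text
clock: 3.1
position: [0.5085, -0.0883, 0.1827]
tool_rot: [2.471, 1.57, 2.08]
force: [0.6, -0.8, -0.5]
grip_width: 0.0445
```

```bash
python3 - <<'E'
from h import *
state()
a=shot("top","top1")[180:310,240:400];b=shot("side","side1")[180:340,260:400]
c=np.zeros((480,900,3),np.uint8);c[:390,:480]=cv2.resize(a,None,fx=3,fy=3,interpolation=2);c[:480,480:]=cv2.resize(b,None,fx=3,fy=3,interpolation=2)
cv2.imwrite("pics/c1.png",c[:,:800])
E
```

```text
t 3.10 pos [508.5 -88.3 182.7] xax [-2.e-04  3.e-04 -1.e+00] yaz 67.55 F [ 0.6 -0.8 -0.5] M [-0.05 -0.   -0.  ] q [ 0.61  0.5  -0.73  1.91  0.42  0.9   0.84] w 44.5
```

View pics/c1.png

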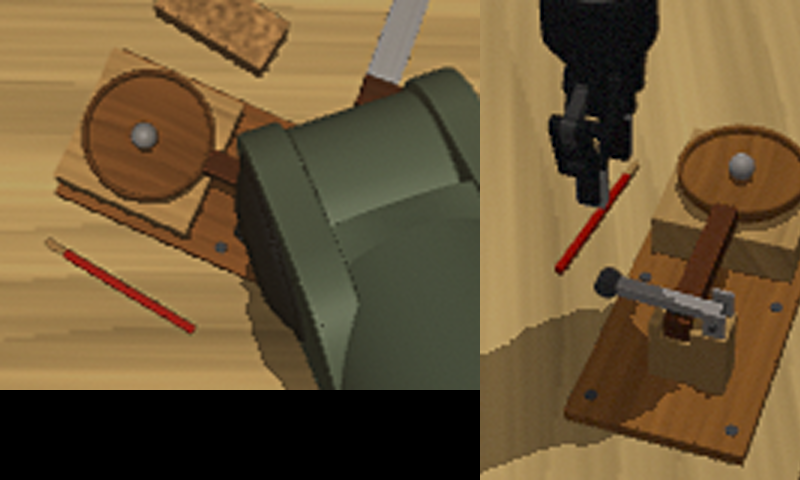

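The fingers hang above the tip in line with the model. I'll descend and close gently.

Request:
play_rows([
  [0,-1,-18,0,0,-0.4,45],
  [0,0,-18,0,0,0,45],
  [0,0,-18,0,0,0,45],
  [0,0,-18,0,0,0,45],
  [0,0,-15,0,0,0,45],
  [0,0,-12,0,0,0,45],
  [0,0,-8,0,0,0,45],
  [0,0,-4,0,0,0,45],
], grip_force=30)

```text
clock: 4.2
position: [0.5078, -0.091, 0.072]
tool_rot: [2.856, 1.571, 2.451]
force: [-0.2, -0.5, 0.3]
grip_width: 0.0445
```

Request:
play_rows([
  [0,0,0,0,0,0,30],
  [0,0,0,0,0,0,20],
  [0,0,0,0,0,0,10],
  [0,0,0,0,0,0,5],
  [0,0,0,0,0,0,5],
  [0,0,0,0,0,0,5],
], grip_force=30)

```text
clock: 4.95
position: [0.5077, -0.0917, 0.0724]
tool_rot: [-1.378, 1.57, -1.784]
force: [-2.1, -5.0, 1.1]
grip_width: 0.0156
```

```bash
python3 - <<'E'
from h import *
state()
a=shot("side","side2")[200:330,270:400]
cv2.imwrite("pics/c2.png",cv2.resize(a,None,fx=4,fy=4,interpolation=2))
E
```

```text
t 4.95 pos [507.7 -91.7  72.4] xax [-2.e-04 -8.e-04 -1.e+00] yaz 66.74 F [-2.1 -5.   1.1] M [-1.09  0.22  0.15] q [ 0.51  0.66 -0.61  1.98  0.59  0.68  0.69] w 15.6
```

View pics/c2.png

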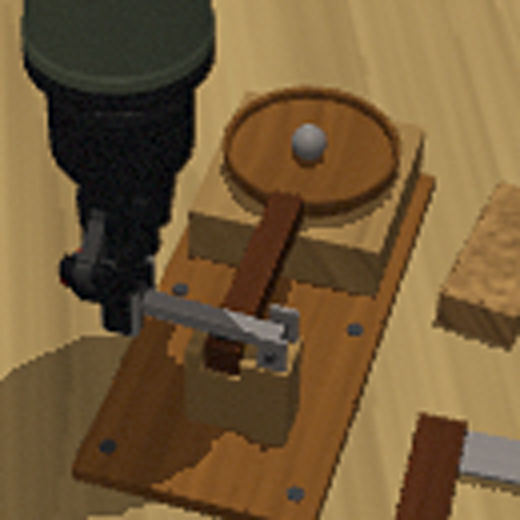

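```bash
python3 -c "
import numpy as np
th=np.linspace(.07,1.85,25);x=-85*np.cos(th);z=85*np.sin(th)
for a,b in zip(np.diff(x),np.diff(z)):print([round(a*.921,1),round(-a*.389,1),round(b,1)])"
```

```text
[np.float64(0.6), np.float64(-0.3), np.float64(6.3)]
[np.float64(1.0), np.float64(-0.4), np.float64(6.2)]
[np.float64(1.5), np.float64(-0.6), np.float64(6.1)]
[np.float64(1.9), np.float64(-0.8), np.float64(6.0)]
[np.float64(2.3), np.float64(-1.0), np.float64(5.8)]
[np.float64(2.7), np.float64(-1.1), np.float64(5.6)]
[np.float64(3.0), np.float64(-1.3), np.float64(5.4)]
[np.float64(3.4), np.float64(-1.4), np.float64(5.1)]
[np.float64(3.7), np.float64(-1.6), np.float64(4.8)]
[np.float64(4.1), np.float64(-1.7), np.float64(4.5)]
[np.float64(4.4), np.float64(-1.8), np.float64(4.2)]
[np.float64(4.6), np.float64(-2.0), np.float64(3.8)]
[np.float64(4.9), np.float64(-2.1), np.float64(3.4)]
[np.float64(5.1), np.float64(-2.2), np.float64(3.0)]
[np.float64(5.3), np.float64(-2.2), np.float64(2.6)]
[np.float64(5.5), np.float64(-2.3), np.float64(2.2)]
[np.float64(5.6), np.float64(-2.4), np.float64(1.7)]
[np.float64(5.7), np.float64(-2.4), np.float64(1.3)]
[np.float64(5.8), np.float64(-2.4), np.float64(0.8)]
[np.float64(5.8), np.float64(-2.4), np.float64(0.3)]
[np.float64(5.8), np.float64(-2.5), np.float64(-0.1)]
[np.float64(5.8), np.float64(-2.4), np.float64(-0.6)]
[np.float64(5.7), np.float64(-2.4), np.float64(-1.1)]
[np.float64(5.6), np.float64(-2.4), np.float64(-1.5)]
```

Request:
play_rows([
  [-0.2,-2.1,6.3,0,0,0.3,5],
  [1.0,-0.4,6.2,0,0,0,5],
  [1.5,-0.6,6.1,0,0,0,5],
  [1.9,-0.8,6.0,0,0,0,5],
  [2.3,-1.0,5.8,0,0,0,5],
  [2.7,-1.1,5.6,0,0,0,5],
  [3.0,-1.3,5.4,0,0,0,5],
  [3.4,-1.4,5.1,0,0,0,5],
])

```text
clock: 6.0
position: [0.5234, -0.0987, 0.1191]
tool_rot: [2.045, 1.569, 1.646]
force: [2.1, 5.4, -5.7]
grip_width: 0.0152
```

Request:
play_rows([
  [4.1,-0.7,4.8,0,0,0,5],
  [4.1,-1.7,4.5,0,0,0,5],
  [4.4,-1.8,4.2,0,0,0,5],
  [4.6,-2.0,3.8,0,0,0,5],
  [4.9,-2.1,3.4,0,0,0,5],
  [5.1,-2.2,3.0,0,0,0,5],
  [5.3,-2.2,2.6,0,0,0,5],
  [5.5,-2.3,2.2,0,0,0,5],
])

```text
clock: 7.0
position: [0.5611, -0.1145, 0.1477]
tool_rot: [-3.055, 1.57, 2.829]
force: [-4.5, 4.0, 0.6]
grip_width: 0.015
```

Request:
play_rows([
  [5.6,-2.4,1.7,0,0,0,5],
  [5.7,-2.4,1.3,0,0,0,5],
  [5.8,-2.4,0.8,0,0,0,5],
  [5.8,-2.4,0.3,0,0,0,5],
  [5.8,-2.5,-0.1,0,0,0,5],
  [5.8,-2.4,-0.6,0,0,0,5],
  [5.7,-2.4,-1.1,0,0,0,5],
  [5.6,-2.4,-1.5,0,0,0,5],
])

```text
clock: 8.0
position: [0.608, -0.1342, 0.1492]
tool_rot: [0.212, 1.569, -0.188]
force: [-1.6, 1.5, 8.0]
grip_width: 0.0155
```

```bash
python3 - <<'E'
from h import *
state()
a=shot("side","side3")[200:330,270:400]
cv2.imwrite("pics/c3.png",cv2.resize(a,None,fx=4,fy=4,interpolation=2))
E
```

```text
t 8.00 pos [ 608.  -134.2  149.2] xax [ 1.4e-03 -3.0e-04 -1.0e+00] yaz 67.07 F [-1.6  1.5  8. ] M [0.45 0.7  0.02] q [ 0.56  0.69 -0.66  1.66  0.5   0.97  0.89] w 15.5
```

View pics/c3.png

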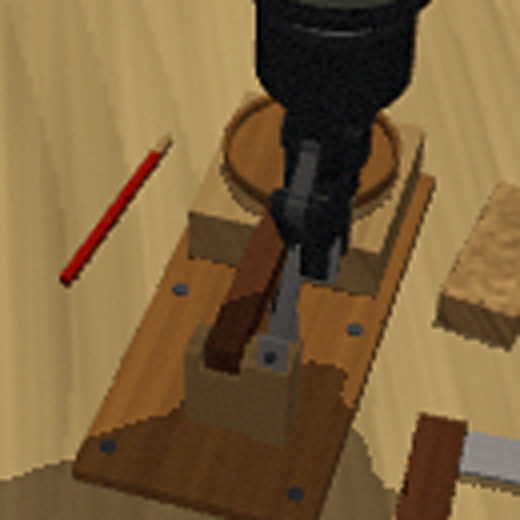

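Lever stands past upright (about 1.85 rad). Next I release, rise, and go over the handle with the jaws turned by −90°.

Request:
play_rows([
  [0,0,0,0,0,0,25],
  [0,0,0,0,0,0,40],
  [0,0,0,0,0,0,40],
  [0,0,10,0,0,0,40],
  [0,0,20,0,0,0,40],
  [0,0,25,0,0,0,40],
  [0,0,25,0,0,0,40],
  [0,0,10,0,0,0,40],
])

```text
clock: 9.05
position: [0.6078, -0.134, 0.2406]
tool_rot: [0.171, 1.568, -0.23]
force: [-0.1, 0.0, -0.6]
grip_width: 0.0399
```

Request:
play_rows([
  [-1,8,0,0,0,-7.5,50],
  [-1,9,0,0,0,-7.5,60],
  [-2,9,0,0,0,-7.5,60],
  [-2,9,0,0,0,-7.5,60],
  [-2,9,0,0,0,-7.5,60],
  [-2,9,0,0,0,-7.5,60],
  [-1,8,0,0,0,-7.5,60],
  [-1,8,0,0,0,-7.5,60],
])

```text
clock: 10.05
position: [0.595, -0.0647, 0.2383]
tool_rot: [-2.039, 1.571, 2.793]
force: [0.1, 0.5, -0.3]
grip_width: 0.0601
```

Request:
play_rows([
  [-1,8,0,0,0,-7.5,60],
  [-1,8,0,0,0,-7.5,60],
  [-1,8,0,0,0,-7.5,60],
  [-1,8,0,0,0,-7.5,60],
  [0,0,-10,0,0,0,60],
  [0,0,-15,0,0,0,60],
  [0,0,-10,0,0,0,60],
  [0,0,0,0,0,0,60],
])

```text
clock: 11.05
position: [0.5907, -0.0334, 0.2019]
tool_rot: [-1.248, 1.569, 3.065]
force: [0.5, 0.2, -0.1]
grip_width: 0.0601
```

```bash
python3 - <<'E'
from h import *
state()
a=shot("side","side4")[180:330,270:420]
cv2.imwrite("pics/c4.png",cv2.resize(a,None,fx=4,fy=4,interpolation=2))
E
```

```text
t 11.05 pos [590.7 -33.4 201.9] xax [-1.9e-03  1.0e-04 -1.0e+00] yaz -22.90 F [ 0.5  0.2 -0.1] M [ 0.04  0.02 -0.01] q [ 0.21  0.52 -0.36  1.71  0.22  0.96 -0.63] w 60.1
```

View pics/c4.png

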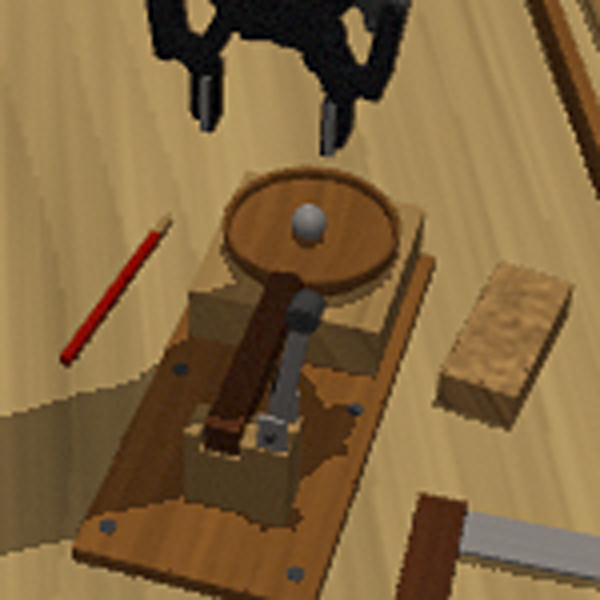

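Lever stays open, leaning past upright, tip at about (346,257) full-frame. I'll check the handle midline and the lever angle numerically.

```bash
python3 - <<'E'
from h import *
np.set_printoptions(precision=4,suppress=True)
yaw=-.4;R=np.array([[np.cos(yaw),-np.sin(yaw)],[np.sin(yaw),np.cos(yaw)]])
o=np.array([.592,-.034])
for th in(1.57,1.7,1.85,1.95):
    print(th,proj("side",[*(o+R@[.03-.085*np.cos(th),-.085]),.084+.085*np.sin(th)]))
im=cv2.imread("pics/top0.png");hsv=cv2.cvtColor(im,cv2.COLOR_BGR2HSV)
print("px",hsv[236,328],hsv[250,320],hsv[262,310],hsv[230,300])
m=(hsv[...,2]<hsv[236,328,2]+18).astype(np.uint8);k=np.zeros_like(m);k[218:262,309:345]=1
N,l,s,c=cv2.connectedComponentsWithStats(m*k);i=1+np.argmax(s[1:,4]);print(s[i],c[i])
ys,xs=np.nonzero(l==i)
for u in range(312,342,4):
    v=ys[xs==u]
    if len(v): 
        p=[(R.T@(ray("top",u,w,.076)[:2]-o))*1e3 for w in(v.min()-.5,v.max()+.5)]; print(u,v.min(),v.max(),*p)
E
```

```text
1.57 [340.0757 256.1944]
1.7 [345.1963 257.5915]
1.85 [350.9804 259.8004]
1.95 [354.6903 261.6021]
px [ 14 182 115] [ 13 180 105] [ 13 177 114] [ 13 173 100]
[ 309  218   36   44 1488] [326.5847 240.6599]
312 230 261 [11.0287 33.5177] [-60.6506   1.4479]
316 218 261 [42.3526 36.7777] [-56.7109  -7.3752]
320 218 261 [46.3693 27.8174] [-52.7701 -16.2005]
324 218 261 [50.387  18.8547] [-48.8283 -25.0282]
328 218 261 [54.4058  9.8897] [-44.8855 -33.8582]
332 219 261 [56.1322 -0.0844] [-40.9416 -42.6904]
336 220 261 [ 57.8577 -10.0538] [-36.9968 -51.525 ]
340 222 261 [ 57.2903 -21.0169] [-33.0509 -60.3619]
```

```bash
python3 - <<'E'
from h import *
im=cv2.imread("pics/top0.png");yaw=-.4;R=np.array([[np.cos(yaw),-np.sin(yaw)],[np.sin(yaw),np.cos(yaw)]]);o=np.array([.592,-.034])
print(R.T@(ray("top",333.8,238.8,.076)[:2]-o)*1e3)
for n in("top","side"):
  im=cv2.imread(f"pics/{n}{0 if n=='top' else 4}.png")
  for y in(0,-.02,):
    xs=np.arange(-24,25,3);print(n,y,[(int(x),im[tuple(np.round(proj(n,[*(o+R@[x/1e3,y]),.076])).astype(int)[::-1])].tolist()) for x in xs])
E
```

```text
[ 11.72251869 -24.36913199]
top 0 [(-24, [33, 64, 105]), (-21, [32, 65, 107]), (-18, [18, 35, 56]), (-15, [20, 40, 64]), (-12, [20, 39, 62]), (-9, [20, 36, 65]), (-6, [21, 40, 71]), (-3, [21, 38, 68]), (0, [22, 38, 68]), (3, [20, 37, 66]), (6, [20, 36, 68]), (9, [20, 37, 67]), (12, [30, 60, 97]), (15, [36, 72, 117]), (18, [30, 61, 101]), (21, [34, 69, 114]), (24, [33, 66, 107])]
top -0.02 [(-24, [32, 65, 108]), (-21, [33, 67, 112]), (-18, [21, 40, 61]), (-15, [22, 42, 66]), (-12, [20, 38, 61]), (-9, [13, 25, 37]), (-6, [26, 44, 81]), (-3, [22, 40, 70]), (0, [21, 38, 67]), (3, [19, 38, 67]), (6, [22, 39, 69]), (9, [23, 41, 74]), (12, [28, 58, 94]), (15, [35, 68, 111]), (18, [31, 63, 105]), (21, [34, 67, 112]), (24, [34, 68, 112])]
side 0 [(-24, [25, 55, 77]), (-21, [32, 58, 77]), (-18, [29, 56, 78]), (-15, [35, 64, 83]), (-12, [35, 60, 82]), (-9, [27, 50, 69]), (-6, [18, 25, 46]), (-3, [12, 27, 45]), (0, [18, 28, 49]), (3, [16, 23, 46]), (6, [15, 24, 49]), (9, [22, 29, 33]), (12, [33, 33, 32]), (15, [30, 30, 27]), (18, [22, 19, 22]), (21, [25, 25, 27]), (24, [27, 27, 28])]
side -0.02 [(-24, [33, 59, 76]), (-21, [33, 58, 76]), (-18, [32, 58, 78]), (-15, [35, 59, 78]), (-12, [32, 58, 81]), (-9, [13, 30, 54]), (-6, [11, 25, 47]), (-3, [15, 27, 47]), (0, [0, 16, 44]), (3, [14, 26, 47]), (6, [17, 22, 47]), (9, [9, 26, 48]), (12, [11, 19, 31]), (15, [35, 53, 67]), (18, [62, 62, 66]), (21, [59, 64, 66]), (24, [59, 64, 64])]
```

Request:
play_rows([
  [2,-1,-20,0,0,0,60],
  [0,0,-25,0,0,0,60],
  [0,0,-25,0,0,0,60],
  [0,0,-25,0,0,0,60],
  [0,0,-25,0,0,0,60],
  [0,0,-18,0,0,0,60],
  [0,0,-11,0,0,0,60],
  [0,0,-6,0,0,0,60],
], grip_force=40)

```text
clock: 12.1
position: [0.5934, -0.034, 0.0479]
tool_rot: [2.117, 1.571, 0.146]
force: [0.3, -0.0, -0.1]
grip_width: 0.0599
```

Request:
play_rows([
  [0,0,0,0,0,0,50],
  [0,0,0,0,0,0,42],
  [0,0,0,0,0,0,36],
  [0,0,0,0,0,0,32],
  [0,0,0,0,0,0,29],
  [0,0,0,0,0,0,27],
  [0,0,0,0,0,0,25],
  [0,0,0,0,0,0,24],
])

```text
clock: 13.1
position: [0.5932, -0.0341, 0.0481]
tool_rot: [-1.087, 1.571, -3.058]
force: [-0.3, -0.4, 0.4]
grip_width: 0.0241
```

```bash
python3 - <<'E'
from h import *
state()
a=shot("side","side5")[180:330,270:420]
cv2.imwrite("pics/c5.png",cv2.resize(a,None,fx=4,fy=4,interpolation=2))
E
```

```text
t 13.10 pos [593.2 -34.1  48.1] xax [-0. -0. -1.] yaz -22.93 F [-0.3 -0.4  0.4] M [0.01 0.01 0.01] q [ 0.16  0.73 -0.29  1.8   0.32  0.66 -0.72] w 24.1
```

View pics/c5.png

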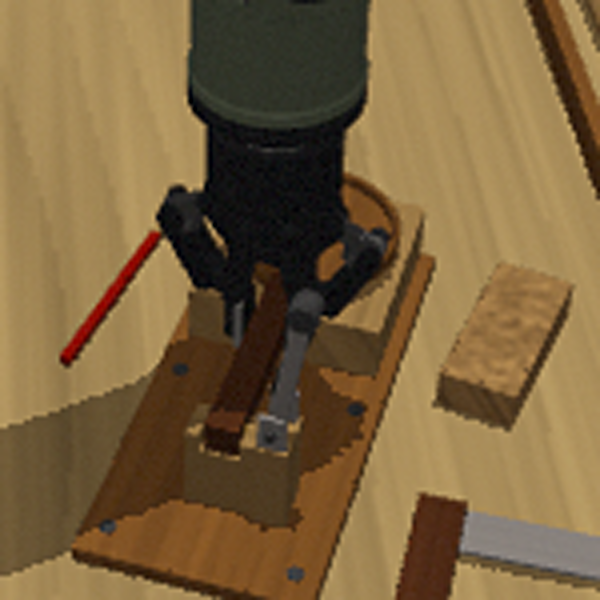

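Fingers straddle the handle with no contact at 24 mm. Closing slowly, then firming up the grip.

Request:
play_rows([
  [0,0,0,0,0,0,23],
  [0,0,0,0,0,0,22],
  [0,0,0,0,0,0,21.5],
  [0,0,0,0,0,0,21],
  [0,0,0,0,0,0,20.5],
  [0,0,0,0,0,0,20],
  [0,0,0,0,0,0,19],
  [0,0,0,0,0,0,18],
])

```text
clock: 14.15
position: [0.5933, -0.0341, 0.0483]
tool_rot: [1.789, 1.571, -0.182]
force: [1.1, -1.1, 4.7]
grip_width: 0.0194
```

Request:
play_rows([
  [0,0,0,0,0,0,14],
  [0,0,0,0,0,0,10],
  [0,0,0,0,0,0,10],
  [0,0,0,0,0,0,10],
], grip_force=70)

```text
clock: 14.65
position: [0.5933, -0.0341, 0.0484]
tool_rot: [1.651, 1.57, -0.32]
force: [0.5, -0.2, 6.4]
grip_width: 0.019
```

Request:
play_rows([
  [0,0,0,0,0,0,10],
  [0,0,0,0,0,0,10],
  [0,0,0,0,0,0,10],
  [0,0,0,0,0,0,10],
], grip_force=100)

```text
clock: 15.15
position: [0.5933, -0.0341, 0.0485]
tool_rot: [1.705, 1.57, -0.266]
force: [-0.6, -0.5, 8.5]
grip_width: 0.0188
```

```bash
python3 -c "
from h import *
state()"
```

```text
t 15.15 pos [593.3 -34.1  48.5] xax [ 4.e-04 -1.e-04 -1.e+00] yaz -22.94 F [-0.6 -0.5  8.5] M [-0.32  0.1  -0.15] q [ 0.16  0.73 -0.29  1.8   0.32  0.66 -0.72] w 18.8
```

Request:
play_rows([
  [0,0,0.5,0,0,0,10],
  [0,0,1,0,0,0,10],
  [0,0,1.5,0,0,0,10],
  [0,0,2,0,0,0,10],
  [0,0,2,0,0,0,10],
  [0,0,2,0,0,0,10],
  [0,0,2,0,0,0,10],
  [0,0,1,0,0,0,10],
])

```text
clock: 16.15
position: [0.5932, -0.034, 0.0602]
tool_rot: [2.436, 1.571, 0.465]
force: [0.3, 0.1, -2.1]
grip_width: 0.0184
```

```bash
python3 - <<'E'
from h import *
state()
a=shot("top","top6")[170:300,240:400];b=shot("side","side6")[180:340,270:400]
c=np.zeros((480,870,3),np.uint8);c[:390,:480]=cv2.resize(a,None,fx=3,fy=3,interpolation=2);c[:480,480:]=cv2.resize(b,None,fx=3,fy=3,interpolation=2)
cv2.imwrite("pics/c6.png",c[:,:800])
E
```

```text
t 16.15 pos [593.2 -34.   60.2] xax [ 1.e-04  0.e+00 -1.e+00] yaz -22.93 F [ 0.3  0.1 -2.1] M [-0.16  0.05 -0.04] q [ 0.17  0.71 -0.3   1.79  0.31  0.68 -0.71] w 18.4
```

View pics/c6.png

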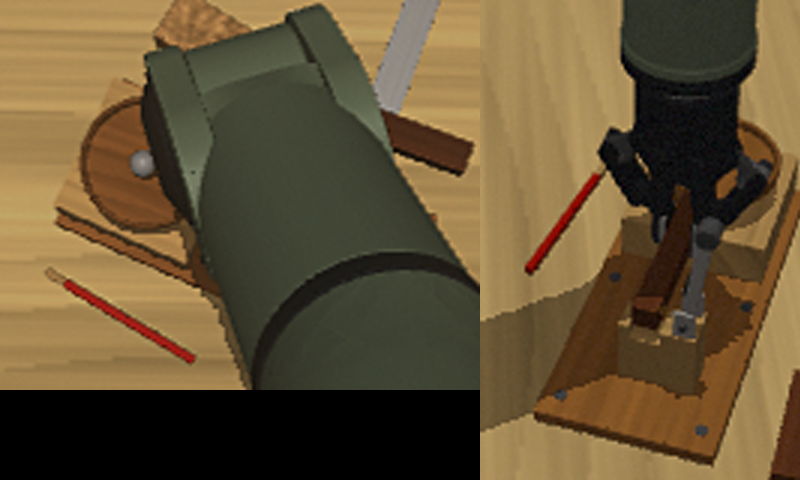

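```bash
python3 - <<'E'
from h import *
yaw=-.4;R=np.array([[np.cos(yaw),-np.sin(yaw)],[np.sin(yaw),np.cos(yaw)]]);o=np.array([.593,-.0345])
im=cv2.imread("pics/top6.png");hsv=cv2.cvtColor(im,cv2.COLOR_BGR2HSV);m=((hsv[...,1]<70)&(hsv[...,2]>50)).astype(np.uint8);k=np.zeros_like(m);k[215:235,278:297]=1
N,l,s,c=cv2.connectedComponentsWithStats(m*k)
for i in range(1,N):print(s[i],c[i],R.T@(ray("top",*c[i],.081)[:2]-o)*1e3)
print("start ball",R.T@(ray("top",287.6,224.7,.069)[:2]-o)*1e3)
for n,f in(("side","side4"),("side","side6")):
    b=cv2.imread(f"pics/{f}.png")[240:320,300:350]; cv2.imwrite(f"pics/{f}h.png",b)
c=np.hstack([cv2.resize(cv2.imread(f"pics/{f}h.png"),None,fx=7,fy=7,interpolation=2)for f in("side4","side6")]);cv2.imwrite("pics/c7.png",c)
for z in(.076,.088):print(proj("side",[*(o+R@[0,-.095]),z]))
E
```

```text
[296 215   1   1   1] [296. 215.] [25.966829   83.59451713]
[284 220   8   9  53] [287.13207547 224.0754717 ] [-3.40493954 93.95053422]
start ball [-2.52564202 93.83205882]
[325.00909551 286.99491246]
[325.04522581 283.25147336]
```

View pics/c7.png

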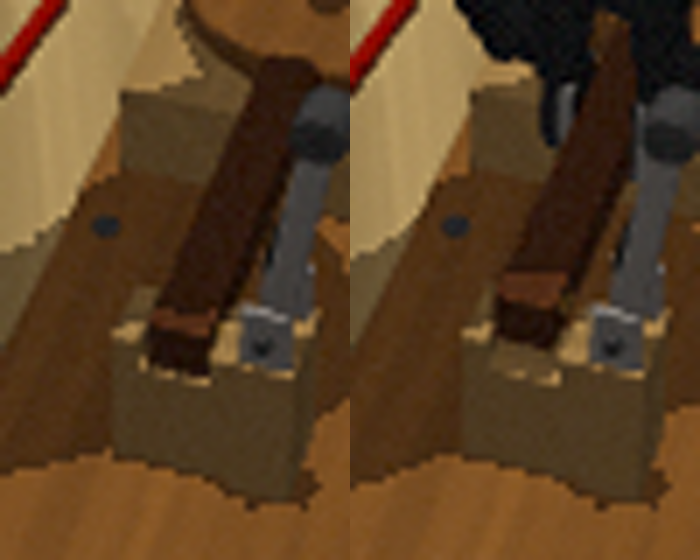

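Handle end rose about 12 mm, matching the lift, so there's no visible tilt. The ball is unmoved relative to the dish to about 1 mm. Continuing the lift.

Request:
play_rows([
  [0,0,1,0,0,0,10],
  [0,0,2,0,0,0,10],
  [0,0,3,0,0,0,10],
  [0,0,4,0,0,0,10],
  [0,0,5,0,0,0,10],
  [0,0,6,0,0,0,10],
  [0,0,6,0,0,0,10],
  [0,0,6,0,0,0,10],
])

```text
clock: 17.25
position: [0.5932, -0.0341, 0.0936]
tool_rot: [2.175, 1.571, 0.204]
force: [-0.6, -0.0, -2.7]
grip_width: 0.0184
```

Request:
play_rows([
  [0,0,6,0,0,0,10],
  [0,0,6,0,0,0,10],
  [0,0,6,0,0,0,10],
  [0,0,6,0,0,0,10],
  [0,0,6,0,0,0,10],
  [0,0,6,0,0,0,10],
  [0,0,6,0,0,0,10],
  [0,0,6,0,0,0,10],
])

```text
clock: 18.25
position: [0.5931, -0.0341, 0.1415]
tool_rot: [-1.144, 1.571, -3.115]
force: [-0.0, 0.3, -2.5]
grip_width: 0.0182
```

Request:
play_rows([
  [0,0,6,0,0,0,10],
  [0,0,6,0,0,0,10],
  [0,0,6,0,0,0,10],
  [0,0,6,0,0,0,10],
  [0,0,6,0,0,0,10],
  [0,0,6,0,0,0,10],
  [0,0,6,0,0,0,10],
  [0,0,6,0,0,0,10],
])

```text
clock: 19.25
position: [0.5932, -0.0341, 0.1895]
tool_rot: [-2.135, 1.571, 2.177]
force: [-0.7, -0.0, -1.5]
grip_width: 0.0183
```

Request:
play_rows([
  [0,0,6,0,0,0,10],
  [0,0,5,0,0,0,10],
  [0,0,4,0,0,0,10],
  [0,0,3,0,0,0,10],
  [0,0,2,0,0,0,10],
  [0,0,1,0,0,0,10],
  [0,0,0,0,0,0,10],
  [0,0,0,0,0,0,10],
])

```text
clock: 20.25
position: [0.5931, -0.034, 0.21]
tool_rot: [-1.244, 1.571, 3.068]
force: [-0.7, -0.0, -2.3]
grip_width: 0.0179
```

```bash
python3 - <<'E'
from h import *
state()
a=shot("top","top8")[150:300,230:400];b=shot("side","side8")[120:330,240:400]
c=np.zeros((420,800,3),np.uint8);c[:375,:425]=cv2.resize(a,None,fx=2.5,fy=2.5,interpolation=2);b=cv2.resize(b,None,fx=2,fy=2,interpolation=2);c[:420,430:750]=b
cv2.imwrite("pics/c8.png",c)
E
```

```text
t 20.25 pos [593.1 -34.  210. ] xax [-2.e-04  0.e+00 -1.e+00] yaz -22.93 F [-0.7 -0.  -2.3] M [-0.12  0.01  0.05] q [ 0.21  0.52 -0.36  1.69  0.21  0.97 -0.63] w 17.9
```

View pics/c8.png

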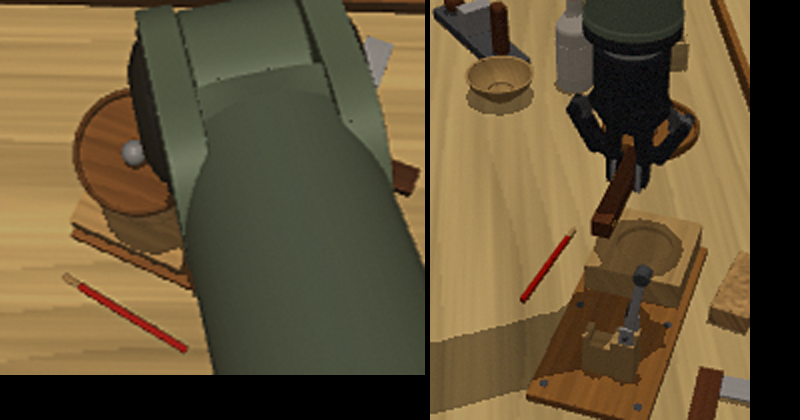

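```bash
python3 - <<'E'
from h import *
yaw=-.4;R=np.array([[np.cos(yaw),-np.sin(yaw)],[np.sin(yaw),np.cos(yaw)]]);o=np.array([.593,-.0345])
for z in(.2375,.2175):print(proj("side",[*(o+R@[0,-.095]),z]))
im=cv2.imread("pics/top8.png");hsv=cv2.cvtColor(im,cv2.COLOR_BGR2HSV);m=((hsv[...,1]<70)&(hsv[...,2]>50)).astype(np.uint8);k=np.zeros_like(m);k[203:220,275:289]=1
N,l,s,c=cv2.connectedComponentsWithStats(m*k)
for i in range(1,N):print(s[i],c[i],R.T@(ray("top",*c[i],.069+.1615)[:2]-o)*1e3)
st=np.array([.5,1,1.5,2]+[2]*40+[2,1.5,1,.5]);st=st*1.0;print(st.sum(),len(st))
a=np.radians(np.r_[0,-np.cumsum(st)]); c=np.array([-90*np.sin(.4)*1, -90*np.cos(.4)])  # grip rel. dish centre
c=R@[0,-90.]
p=np.c_[c[0]*np.cos(a)-c[1]*np.sin(a),c[0]*np.sin(a)+c[1]*np.cos(a)];q=np.diff(np.round(p,1),axis=0).round(1)
for i in range(0,48,8):print([[float(x),float(y),0,0,0,-float(w),10]for (x,y),w in zip(q[i:i+8],st[i:i+8])])
E
```

```text
[325.54650135 231.31462014]
[325.47341513 238.88703902]
[279 206   9  10  71] [282.81690141 210.63380282] [-3.85193813 94.4037232 ]
90.0 48
[[-0.8, 0.3, 0, 0, 0, -0.5, 10], [-1.4, 0.7, 0, 0, 0, -1.0, 10], [-2.1, 1.0, 0, 0, 0, -1.5, 10], [-2.8, 1.4, 0, 0, 0, -2.0, 10], [-2.8, 1.5, 0, 0, 0, -2.0, 10], [-2.7, 1.6, 0, 0, 0, -2.0, 10], [-2.6, 1.7, 0, 0, 0, -2.0, 10], [-2.6, 1.8, 0, 0, 0, -2.0, 10]]
[[-2.5, 1.9, 0, 0, 0, -2.0, 10], [-2.5, 2.0, 0, 0, 0, -2.0, 10], [-2.3, 2.0, 0, 0, 0, -2.0, 10], [-2.3, 2.2, 0, 0, 0, -2.0, 10], [-2.3, 2.2, 0, 0, 0, -2.0, 10], [-2.1, 2.3, 0, 0, 0, -2.0, 10], [-2.1, 2.4, 0, 0, 0, -2.0, 10], [-1.9, 2.4, 0, 0, 0, -2.0, 10]]
[[-1.9, 2.5, 0, 0, 0, -2.0, 10], [-1.8, 2.6, 0, 0, 0, -2.0, 10], [-1.8, 2.6, 0, 0, 0, -2.0, 10], [-1.6, 2.7, 0, 0, 0, -2.0, 10], [-1.5, 2.7, 0, 0, 0, -2.0, 10], [-1.4, 2.8, 0, 0, 0, -2.0, 10], [-1.4, 2.9, 0, 0, 0, -2.0, 10], [-1.2, 2.9, 0, 0, 0, -2.0, 10]]
[[-1.1, 2.9, 0, 0, 0, -2.0, 10], [-1.1, 3.0, 0, 0, 0, -2.0, 10], [-0.9, 3.0, 0, 0, 0, -2.0, 10], [-0.8, 3.0, 0, 0, 0, -2.0, 10], [-0.7, 3.1, 0, 0, 0, -2.0, 10], [-0.6, 3.0, 0, 0, 0, -2.0, 10], [-0.5, 3.1, 0, 0, 0, -2.0, 10], [-0.4, 3.2, 0, 0, 0, -2.0, 10]]
[[-0.3, 3.1, 0, 0, 0, -2.0, 10], [-0.1, 3.1, 0, 0, 0, -2.0, 10], [-0.1, 3.2, 0, 0, 0, -2.0, 10], [0.1, 3.1, 0, 0, 0, -2.0, 10], [0.1, 3.2, 0, 0, 0, -2.0, 10], [0.3, 3.1, 0, 0, 0, -2.0, 10], [0.4, 3.1, 0, 0, 0, -2.0, 10], [0.4, 3.1, 0, 0, 0, -2.0, 10]]
[[0.6, 3.1, 0, 0, 0, -2.0, 10], [0.7, 3.0, 0, 0, 0, -2.0, 10], [0.9, 3.1, 0, 0, 0, -2.0, 10], [0.9, 3.0, 0, 0, 0, -2.0, 10], [1.0, 3.0, 0, 0, 0, -2.0, 10], [0.8, 2.2, 0, 0, 0, -1.5, 10], [0.6, 1.4, 0, 0, 0, -1.0, 10], [0.3, 0.7, 0, 0, 0, -0.5, 10]]
```

Ball is still within 1 mm of its start place in the dish. Next is the quarter turn clockwise, pivoting about the dish centre so the ball isn't accelerated.

Request:
play_rows([
  [-0.8,0.3,0,0,0,-0.5,10],
  [-1.4,0.7,0,0,0,-1.0,10],
  [-2.1,1.0,0,0,0,-1.5,10],
  [-2.8,1.4,0,0,0,-2.0,10],
  [-2.8,1.5,0,0,0,-2.0,10],
  [-2.7,1.6,0,0,0,-2.0,10],
  [-2.6,1.7,0,0,0,-2.0,10],
  [-2.6,1.8,0,0,0,-2.0,10],
])

```text
clock: 21.35
position: [0.5752, -0.0239, 0.2101]
tool_rot: [-2.549, 1.571, 1.534]
force: [-0.3, 0.0, -2.7]
grip_width: 0.0186
```

Request:
play_rows([
  [-2.5,1.9,0,0,0,-2.0,10],
  [-2.5,2.0,0,0,0,-2.0,10],
  [-2.3,2.0,0,0,0,-2.0,10],
  [-2.3,2.2,0,0,0,-2.0,10],
  [-2.3,2.2,0,0,0,-2.0,10],
  [-2.1,2.3,0,0,0,-2.0,10],
  [-2.1,2.4,0,0,0,-2.0,10],
  [-1.9,2.4,0,0,0,-2.0,10],
])

```text
clock: 22.35
position: [0.5572, -0.0065, 0.2101]
tool_rot: [-1.973, 1.571, 1.831]
force: [-0.8, 0.5, -1.8]
grip_width: 0.0182
```

Request:
play_rows([
  [-1.9,2.5,0,0,0,-2.0,10],
  [-1.8,2.6,0,0,0,-2.0,10],
  [-1.8,2.6,0,0,0,-2.0,10],
  [-1.6,2.7,0,0,0,-2.0,10],
  [-1.5,2.7,0,0,0,-2.0,10],
  [-1.4,2.8,0,0,0,-2.0,10],
  [-1.4,2.9,0,0,0,-2.0,10],
  [-1.2,2.9,0,0,0,-2.0,10],
])

```text
clock: 23.35
position: [0.5447, 0.0153, 0.2101]
tool_rot: [-2.424, 1.571, 1.101]
force: [0.3, -0.6, -3.0]
grip_width: 0.0185
```

Request:
play_rows([
  [-1.1,2.9,0,0,0,-2.0,10],
  [-1.1,3.0,0,0,0,-2.0,10],
  [-0.9,3.0,0,0,0,-2.0,10],
  [-0.8,3.0,0,0,0,-2.0,10],
  [-0.7,3.1,0,0,0,-2.0,10],
  [-0.6,3.0,0,0,0,-2.0,10],
  [-0.5,3.1,0,0,0,-2.0,10],
  [-0.4,3.2,0,0,0,-2.0,10],
])

```text
clock: 24.35
position: [0.5386, 0.0396, 0.2101]
tool_rot: [-1.884, 1.571, 1.362]
force: [0.1, -0.2, -3.5]
grip_width: 0.0181
```

Request:
play_rows([
  [-0.3,3.1,0,0,0,-2.0,10],
  [-0.1,3.1,0,0,0,-2.0,10],
  [-0.1,3.2,0,0,0,-2.0,10],
  [0.1,3.1,0,0,0,-2.0,10],
  [0.1,3.2,0,0,0,-2.0,10],
  [0.3,3.1,0,0,0,-2.0,10],
  [0.4,3.1,0,0,0,-2.0,10],
  [0.4,3.1,0,0,0,-2.0,10],
])

```text
clock: 25.35
position: [0.5395, 0.0646, 0.2101]
tool_rot: [-1.075, 1.571, 1.891]
force: [-0.5, -0.7, -3.0]
grip_width: 0.0181
```

Request:
play_rows([
  [0.6,3.1,0,0,0,-2.0,10],
  [0.7,3.0,0,0,0,-2.0,10],
  [0.9,3.1,0,0,0,-2.0,10],
  [0.9,3.0,0,0,0,-2.0,10],
  [1.0,3.0,0,0,0,-2.0,10],
  [0.8,2.2,0,0,0,-1.5,10],
  [0.6,1.4,0,0,0,-1.0,10],
  [0.3,0.7,0,0,0,-0.5,10],
])

```text
clock: 26.35
position: [0.5453, 0.0839, 0.2101]
tool_rot: [-2.379, 1.571, 0.361]
force: [0.7, 0.0, -3.1]
grip_width: 0.0184
```

Request:
play_rows([
  [0,0,0,0,0,0,10],
  [0,0,0,0,0,0,10],
  [0,0,0,0,0,0,10],
  [0,0,0,0,0,0,10],
  [0,0,0,0,0,0,10],
  [0,0,0,0,0,0,10],
  [0,0,0,0,0,0,10],
  [0,0,0,0,0,0,10],
])

```text
clock: 27.35
position: [0.5453, 0.0839, 0.2101]
tool_rot: [-0.561, 1.571, 2.181]
force: [-0.6, 0.6, -2.5]
grip_width: 0.0184
```

```bash
python3 - <<'E'
from h import *
state()
a=shot("top","top9")[150:300,230:400];b=shot("side","side9")[100:330,240:420]
c=np.zeros((575,800,3),np.uint8);c[:300,:340]=cv2.resize(a,None,fx=2,fy=2,interpolation=2);c[:575,350:]=cv2.resize(b,None,fx=2.5,fy=2.5,interpolation=2)
cv2.imwrite("pics/c9.png",c)
E
```

```text
t 27.35 pos [545.3  83.9 210.1] xax [-0.  0. -1.] yaz -112.93 F [-0.6  0.6 -2.5] M [ 0.08  0.06 -0.02] q [-0.24  0.43 -0.03  1.82  0.02  0.89 -2.25] w 18.4
```

View pics/c9.png

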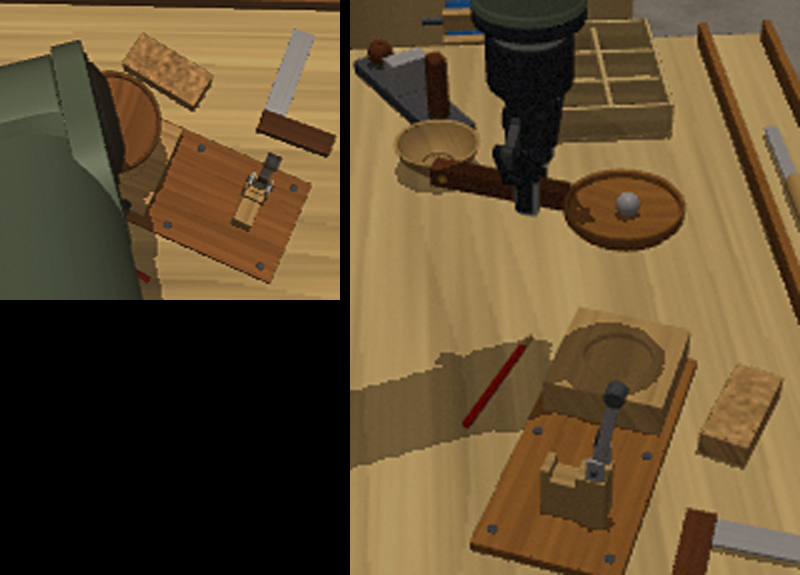

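Turned by 90.0° with the ball in the middle at crop (627,204), lever open, and bystanders in place. One numeric check on ball centring, levelness and stillness comes next.

Request:
play_rows([
  [0,0,0,0,0,0,10],
  [0,0,0,0,0,0,10],
  [0,0,0,0,0,0,10],
  [0,0,0,0,0,0,10],
  [0,0,0,0,0,0,10],
  [0,0,0,0,0,0,10],
  [0,0,0,0,0,0,10],
  [0,0,0,0,0,0,10],
])

```text
clock: 28.45
position: [0.5453, 0.0838, 0.2101]
tool_rot: [-2.467, 1.571, 0.274]
force: [-0.6, -0.3, -1.6]
grip_width: 0.0186
```

```bash
python3 - <<'E'
from h import *
np.set_printoptions(precision=1,suppress=True)
state(); shot("side","side10")
p=np.array([.5453,.0839]);d=np.radians(-22.93);u=np.array([np.cos(d),np.sin(d)]);n=np.array([-u[1],u[0]])
L=.1616
for f in("side9","side10"):
    hsv=cv2.cvtColor(cv2.imread(f"pics/{f}.png"),cv2.COLOR_BGR2HSV);m=((hsv[...,1]<70)&(hsv[...,2]>50)).astype(np.uint8)
    k=np.zeros_like(m);k[172:192,480-140+1-0:361]=1
    k[:]=0;k[174:190,342:362]=1
    N,l,s,c=cv2.connectedComponentsWithStats(m*k);i=1+np.argmax(s[1:,4])
    w=ray("side",*c[i],.069+L)[:2]-p;print(f,s[i],c[i],"ball along,across handle mm",w@u*1e3,w@n*1e3)
# predicted level outer rim vs seen: (crop: left 565,208 right 685,208 top 170 ; handle end top-left 431,158..)
for nm,a,b,z in(("rim far",145,0,.072),("rim near",35,0,.072),("rim back",90,55,.072),("rim front",90,-55,.072),("h end+",-95,10,.076),("h end-",-95,-10,.076)):
    q=proj("side",[*(p+u*a/1e3+n*b/1e3),z+L]);print(nm,[350+(q[0]-240)*2.5,(q[1]-100)*2.5])
E
```

```text
t 28.45 pos [545.3  83.8 210.1] xax [ 0.  0. -1.] yaz -112.93 F [-0.6 -0.3 -1.6] M [ 0.1  0.1 -0. ] q [-0.2  0.4 -0.   1.8  0.   0.9 -2.2] w 18.6
side9 [347 177   9   9  68] [350.8 181.1] ball along,across handle mm 89.46380810304464 4.820485959769388
side10 [347 177   9   9  68] [350.8 181.1] ball along,across handle mm 89.46380810304464 4.820485959769388
rim far [np.float64(686.1734803996469), np.float64(214.122156468855)]
rim near [np.float64(567.9364462497683), np.float64(192.0210287350129)]
rim back [np.float64(642.1754534825174), np.float64(170.41257844689022)]
rim front [np.float64(609.4261989783481), np.float64(237.8750991989466)]
h end+ [np.float64(438.6480029064299), np.float64(157.87958431588265)]
h end- [np.float64(430.51521050693293), np.float64(169.21541998205356)]
```

```bash
python3 -c "
from h import *
print(workorder.job_done())"
```

```text
the job is handed in; nothing more can be done
None
```

I opened the lever and lifted the dish by its handle with the ball in its hollow. I turned it a quarter turn clockwise and handed the job in at about 28.5 s (limit 61 s), still holding it.

- **Lever:** the last pictures show it past upright, at about 1.7 rad and left open. I swung it towards 1.85 rad, so it came to rest a little short of that.
- **Dish:** it is about 162 mm above its place in the jig and turned 90.0° (jaw direction from −22.9° to −112.9°). I pivoted about the hollow so the ball was hardly pushed.
- **Level:** the rim and handle end appear within a few mm of where a level dish would put them, so no tilt shows. The pictures would not show a tilt much under 1°.
- **Stillness:** the ball's pixel position was identical in two pictures 1.1 s apart, and the arm pose held to 0.1 mm.
- **Ball position:** it measured 89.5 mm along the handle from the grip, where 90 mm is the middle. Across the handle it read about 5 mm off; I put that down to lighting on the ball and calibration, since readings taken before the turn showed similar offsets. Even at 5 mm it lies on the 24 mm flat.
- **Forces and other objects:** the largest force read was about 8.5 N. In the last pictures the things near the jig are unmoved; the mallet, wax tin and glue bottle were outside those crops, and I did not check them at the end.

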